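# Reload the bread-bag clipper with a stick of clips

## Robot

A 6-joint arm with a two-finger parallel gripper is mounted at the origin on the work surface. World frame = base frame: x ahead of the robot, y to its left, z up, the work surface at z = 0. Lengths are in m, angles in rad, forces in N, time in s.
With the tool pointing down it reaches from about 0.35 to 0.8 m from the base axis. Payload 7.3 kg.
Tool frame: the origin (TCP) lies midway between the tips of the shut fingers; the grasp point (between the pads) lies behind it (env.grasp_offset is the z of the grasp point in the tool frame, in m); z points along the fingers, y is the line along which they close (so a half turn about z gives the same grasp; the last joint's range is limited). The gripper opens to 85 mm and grips with 20 to 120 N. Pads are 22 mm wide; open, the fingers measure 114 mm over their backs; the gripper's body (76 mm by 85 mm) begins 54 mm behind the grasp point. The pads swing forward as they close: fully open they stand 13 mm farther back than shut.
Start: joints at [-0.146, 0.342, 1.524, -0, 1.275, -0.146], TCP at [0.525, 0, 0.231] pointing down, gripper open.
Joint ranges: [-2.53, 2.53], [-0.77, 2.02], [0.04, 2.7], [-1, 4.14], [0.28, 2.66], [-3.11, 3.11]. Speed limits (rad/s): [2.57, 2.57, 3.14, 3.14, 3.14, 3.14].

## Interface

Orientations are given as a rotation vector (axis times angle).
In Python, from bench import env gives the robot as it stands.
- The arm moves only by the shell command python3 -m creep 'ROWS' [OPENING] [FORCE]. ROWS is JSON, a list that holds one entry, the list of rows, each a list of 6 numbers: the shift along the world's x, y, z in units of 0.3 m (1.0 is 0.3 m), then the turn, a rotation vector about the world's x, y, z in units of 30 degrees (1.0 is 30 degrees). A call has 1 to 12 rows; each row is the pose to reach, as a shift and turn from the pose commanded when the call began; what a row does not reach only later rows make up. A row lasts 1/10 s, in which the tool goes at most 50 mm and 8.59 degrees, less where a joint would pass 70% of its speed; a pose out of reach is approached as far as the arm can. A call with a number of a shift or a turn outside -1 to 1 is refused whole. A call with a gripper value outside its range is refused whole. OPENING is the opening, from -1 (shut) to 1 (fully open), set as the call begins (- or left out, the last holds). The fingers move at their own pace and stop on an object; FORCE is the grip in N (left out, the last holds). Time passes only in rows, so rows that repeat a pose let the fingers close. It gives the time, the measured TCP pose, the force, the opening and the grip force at its end, in the units of the state.
- env.get_obs(): the state, without advancing time (a new reading comes with each control period).
- env.get_image(name): name is "scene" or "side" or "wrist"; returns the picture (400x640x3 uint8, red, green, blue); there is no depth.
- env.calibration(name): a dict with "K" (3x3 intrinsics, pixels), "cam_to_world" (4x4, takes a point from camera to world coordinates); the wrist camera has in their place "tool_from_camera" (4x4, takes a point from camera to tool coordinates, whose origin is the TCP and whose axes are the flange's). Camera axes: x right, y up, looking along -z (the intrinsics and any distortion apply to the point x, -y, -z); pixel columns grow to the right and rows downward; lengths in m; the calibration is good to about 2 mm. A picture is of the moment at which its call begins: read the wrist's pose just before it. calibration takes no time and is no camera call.
- env.job_done(): hands the job in; it is judged then, once.
The state is a dict: "time_s": time; "joint_positions": joint angles; "joint_velocities": joint speeds; "effort": joint torques, N m; "position": TCP position; "orientation": TCP orientation; "contact_force": force on the tool from outside, world axes, zero at the start; "torque": the same for the moment, N m; "opening": finger opening in m; "grasp_force": force on a finger pad.
Only numpy, scipy, OpenCV 4.12 (cv2) and the standard library are available. Lean on these libraries where they do the work, as an engineer would, in place of code of your own. Each camera call takes 0.05 s, during which the arm holds its last target. There are 200 camera calls.

## Task

The bread-bag clipper is out of clips. Pick up the red stick of clips from the oak board, push the clipper's orange spring follower back with its end, seat the stick flat in the sloping channel so that the spring holds it up against the nose stop, and let go; then fold the cover rail fully shut over it. Leave the blue stick, the loaf, the palette knife, the jam jar, the mug and the butter dish where they are.

Things in the scene. Friction and masses are not known exactly. Their poses are not given: they have to be found in the camera images.
- strip_red: Red stick of bread-bag clips, a rigid ribbed bar 100 mm long (own x), 22 mm wide (y), 30 mm high (z), about 60 g, lying on the oak board. Origin: centre of its underside. Both ends are alike.
- strip_blue: Blue stick of the same size and shape, beside the red one on the board; not wanted. Origin: centre of its underside.
- board: Oak board, 360 (own x) x 270 (y) x 20 mm thick, fixed on the table. Origin: centre of its underside.
- clipper: Bread-bag clipper, fixed to the table: a grey base 230 x 100 x 18 mm (from 90 mm in front of the origin to 140 mm behind, along own x) which carries a steel channel on two blocks. The channel rises at 30 degrees away from the robot along own x. Origin: on the table under the point seat; x points uphill away from the robot side, z up.
- seat (a point): Point on the channel's floor, 75 mm above the table, where the centre of the stick's underside must finally lie. Its axes are those of the channel: x along it uphill (30 degrees up), y across, z square to the floor (leaning 30 degrees back to the robot side). Floor at z = 0; inside 29 mm wide; side walls 4 mm thick, 12 mm high, from x = -58 to 110 mm. Open above while the cover is up.
- nose (a point): Middle of the top edge of the nose stop's inner face, at the low end of the channel: in the seat frame at x = -50, z = 12 mm. The stop is 8 mm thick and 12 mm high; two small jaws, no higher, stand in front of it as far as x = -74 mm.
- follower_face (a point): Middle of the flat low-end face of the orange spring follower, an 18 mm long, 24 mm wide block reaching from 1 to 28 mm above the channel floor. With the channel empty it lies at x = 22 mm in the seat frame, so the 100 mm stick fits behind the nose stop only after pushing it at least 28 mm uphill.
- follower (a joint): Travel of the follower uphill, in m: 0 at rest, at most 0.045, 0.028 with a stick loaded. The spring pushes it downhill with 3 N at 0 and 60 N/m more, 4.7 N at 0.028.
- cover (a joint): Angle of the cover rail, in rad: 0 shut (parallel to the channel floor), 2.1 fully open; starts at 1.75 to 2.05, nearly upright. Its hinge is stiff (about 0.15 N m): it stays where it is left and must be pushed all the way. Shut, its underside is 33 mm above the channel floor.
- cover_hinge (a point): Middle of the cover's hinge axis, at the high end of the channel, in the seat frame at x = 100, z = 33 mm. Its axes turn with the cover: the hinge axis is y, and the cover runs from here along -x for 176 mm; it is 36 mm wide and its back (the upper face when shut, facing away from the robot when open) is at z = +4 mm. Two side skirts hang 12 mm below it.
- cover_tab (a point): Middle of the back (upper) face of the black tab at the free end of the cover, 162 mm from the hinge; tab 28 mm long, 30 mm wide, 6 mm thick.
- loaf: Dark seeded loaf, 90 x 210 x 70 mm, on the far part of the board. Origin: centre of its underside.
- knife: Palette knife lying flat, 280 mm long along own x, blade to +x, handle 16 mm high. Origin: on the table where blade meets handle.
- jam_jar: Jar of dark red jam, 72 mm across, 95 mm high. Origin: centre of its underside.
- mug: Blue mug, 84 mm across, 90 mm high. Origin: centre of its underside.
- butter_dish: White covered butter dish, 100 x 160 x 78 mm. Origin: centre of its underside.
Mind the look-alikes: they are no part of the job. There is more than one size of the clipper; the job needs the larger.

How it is judged:
On the way, in this order (a step that is already met when the one before it is completed fails the run):
1. the red stick is seated flat in the channel between nose stop and follower, and let go (x of strip_red in the frame of seat between -0.006 and 0.006 m and y of strip_red in the frame of seat between -0.006 and 0.006 m and z of strip_red in the frame of seat between -0.004 and 0.004 m and angle between the x axis of strip_red and the x axis of seat, either way round below 0.1 rad and angle between the z axis of strip_red and the z axis of seat, either way round below 0.1 rad and value of joint follower above 0.02 m and contact force between strip_red and the fingers below 0.1 N), for 0.2 s.
2. the cover rail is folded shut over it (all of step 1 and value of joint cover below 0.08 rad), for 0.2 s.
At the end, for the whole second after the job is handed in: The red stick lies at rest in the channel, not held, its underside's centre within 6 mm of the seat point along and across the channel and within 4 mm of the floor, parallel to the channel within 0.1 rad; the follower is pushed back more than 20 mm by it; the cover is shut to within 0.08 rad (all of step 2 and linear speed of strip_red below 0.02 m/s); the robot touches nothing.
It fails at once if the blue stick of clips is moved more than 30 mm (distance of strip_blue from where it was at the start of the episode above 0.03 m).
It fails at once if the loaf, palette knife, jam jar, mug or butter dish is moved more than 30 mm (distance of any of loaf, knife, jam_jar, mug, butter_dish from where it was at the start of the episode above 0.03 m).
It also fails if it takes over 70 s, if anything falls off the work surface, if the arm or the gripper's body presses on something with over 40 N, if the wrist force passes 120 N, or if a joint passes its speed limit or range.

## Working session

There is one attempt and no reset: what is moved stays moved. The work goes in short steps, Python scripts to look and compute and a shell command to move; the robot and the scene stay as the last step left them, time stands still between calls to the robot, and variables do not carry over. Pictures are saved under pics/ and viewed, at most 10 in all, crops included, and the job is handed in when it is done.

```bash
ls; mkdir -p pics
python3 - <<'E'
from bench import env
import cv2,numpy as np
o=env.get_obs();print(o['position'],o['orientation'],o['opening'],env.grasp_offset)
for n in ['scene','side']:
    cv2.imwrite(f'pics/{n}0.png',env.get_image(n)[:,:,::-1]); c=env.calibration(n);print(n,{k:np.round(v,4).tolist() if not isinstance(v,str) else v for k,v in c.items()})
print(env.calibration('wrist'))
E
```

```text
pics
[5.24592927e-01 1.03785951e-04 2.30621099e-01] [-2.22049823e+00 -2.22060091e+00  1.42982821e-03] 0.08511708812036432 -0.0187
scene {'K': [[387.3418, 0.0, 316.8711], [0.0, 387.3418, 199.1855], [0.0, 0.0, 1.0]], 'cam_to_world': [[-0.8485, -0.3314, 0.4125, 0.9191], [0.5291, -0.5441, 0.6512, 0.6904], [0.0087, 0.7708, 0.637, 0.7564], [0.0, 0.0, 0.0, 1.0]]}
side {'K': [[386.448, 0.0, 321.7221], [0.0, 386.448, 199.5099], [0.0, 0.0, 1.0]], 'cam_to_world': [[0.9356, 0.2019, -0.2895, 0.1449], [-0.3529, 0.5478, -0.7585, -0.8174], [0.0055, 0.8119, 0.5838, 0.7538], [0.0, 0.0, 0.0, 1.0]]}
{'K': array([[292.79634745,   0.        , 320.28965447],
       [  0.        , 292.79634745, 196.32272766],
       [  0.        ,   0.        ,   1.        ]]), 'tool_from_camera': array([[ 1.15474471e-04,  9.58439472e-01,  2.85295925e-01,
         7.24739136e-02],
       [ 9.99999533e-01,  1.63122518e-04, -9.52756253e-04,
         1.21090320e-03],
       [-9.59697389e-04,  2.85295902e-01, -9.58439005e-01,
        -1.42160528e-01],
       [ 0.00000000e+00,  0.00000000e+00,  0.00000000e+00,
         1.00000000e+00]])}
```

View pics/scene0.png

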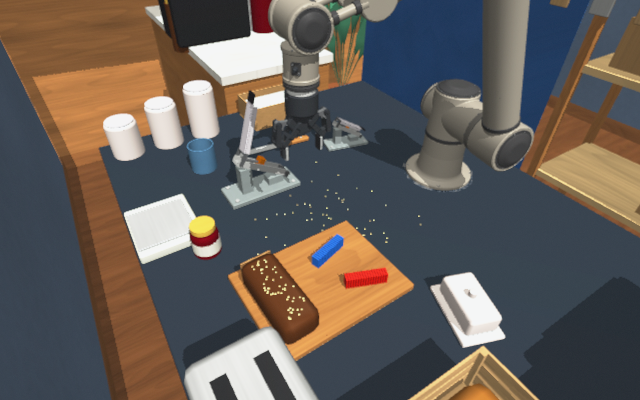

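View pics/side0.png

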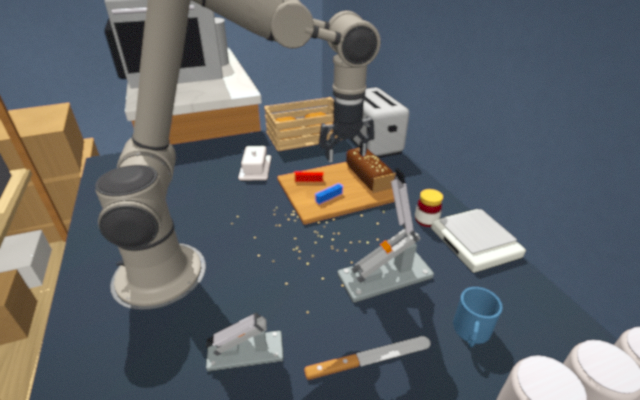

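Scene view: red stick (366,278), blue (327,250), the large clipper (260,180) with its cover up and the orange follower at (261,160). Side view: red (309,176), blue (329,193), large clipper (385,265), follower (386,246), tab (400,178). The smaller clipper, with its cover shut, is at (245,340).

```bash
cat > h.py <<'E'
from bench import env
import cv2,numpy as np
from scipy.spatial.transform import Rotation as R
def cam(n):
    c=env.calibration(n)
    if n!='wrist': return c['K'],np.array(c['cam_to_world'])
    o=env.get_obs();T=np.eye(4);T[:3,:3]=R.from_rotvec(o['orientation']).as_matrix();T[:3,3]=o['position']
    return c['K'],T@c['tool_from_camera']
def ray(C,p):
    K,T=C;d=np.linalg.inv(K)@[p[0],p[1],1.];d=T[:3,:3]@[d[0],-d[1],-d[2]];return T[:3,3],d/np.linalg.norm(d)
def plane(C,p,z):
    o,d=ray(C,p);return o+d*(z-o[2])/d[2]
def tri(*cp):
    A=0;b=0;rs=[ray(C,p) for C,p in cp]
    for o,d in rs:
        M=np.eye(3)-np.outer(d,d);A=A+M;b=b+M@o
    x=np.linalg.solve(A,b);return x,max(np.linalg.norm(np.cross(x-o,d)) for o,d in rs)
def proj(C,X):
    K,T=C;q=T[:3,:3].T@(np.asarray(X)-T[:3,3]);q=K@[q[0],-q[1],-q[2]];return q[:2]/q[2]
def blobs(im,lo,hi,n=3):
    m=cv2.inRange(cv2.cvtColor(im,cv2.COLOR_RGB2HSV),lo,hi)
    cs=cv2.findContours(m,cv2.RETR_EXTERNAL,cv2.CHAIN_APPROX_NONE)[0]
    return sorted(cs,key=cv2.contourArea)[::-1][:n]
RED=((0,180,80),(6,255,255));BLUE=((108,180,80),(125,255,255));OR=((7,200,120),(16,255,255))
E
python3 - <<'E'
from h import *
for n in ['scene','side']:
    im=cv2.imread(f'pics/{n}0.png')[:,:,::-1].copy()
    for nm,k in [('red',RED),('blue',BLUE),('or',OR)]:
        for c in blobs(im,*k,n=4):
            r=cv2.minAreaRect(c);print(n,nm,cv2.contourArea(c),np.round(r[0],1),np.round(r[1],1),round(r[2],1),np.round(plane(cam(n),r[0],.04),3))
S,D=cam('scene'),cam('side')
print('red',tri((S,(366,276)),(D,(309,175))))
print('or',tri((S,(261,160)),(D,(386,246))))
print('tab',tri((S,(251,96)),(D,(400,177))))
for p in [(338,272),(420,250),(433,275),(352,300)]: print(plane(D,p,.018))
for p in [(222,188),(285,172),(300,184),(236,203)]: print(plane(S,p,.018))
a=cv2.resize(cv2.imread('pics/scene0.png')[70:220,190:330],None,fx=4,fy=4,interpolation=2)
b=cv2.resize(cv2.imread('pics/side0.png')[160:310,325:445],None,fx=4,fy=4,interpolation=2)
cv2.imwrite('pics/c1.png',np.hstack([a[:,:400],b[:,:400]]))
E
```

```text
scene red 579.5 [365.5 277.5] [14.9 43.9] 81.6 [0.51  0.261 0.04 ]
scene red 0.0 [214.5 230.5] [1.4 0. ] 135.0 [ 0.754 -0.072  0.04 ]
scene red 0.0 [211.5 233.5] [1.4 0. ] 135.0 [ 0.765 -0.066  0.04 ]
scene red 0.0 [209. 235.] [0. 0.] 0.0 [ 0.772 -0.064  0.04 ]
scene blue 378.5 [327.3 250.3] [11.8 38.3] 47.7 [0.539 0.142 0.04 ]
scene or 32.5 [260.3 159.4] [8.  5.8] 26.6 [ 0.506 -0.315  0.04 ]
scene or 0.0 [353. 287.] [0. 0.] 0.0 [0.551 0.268 0.04 ]
side red 191.5 [308.  176.5] [ 9. 26.] 90.0 [0.502 0.254 0.04 ]
side red 0.5 [438.5 205.5] [1.4 2.8] 45.0 [ 0.828 -0.045  0.04 ]
side red 0.0 [420.3 202.1] [2.2 0.4] 63.4 [ 0.785 -0.01   0.04 ]
side red 0.0 [423.5 204.5] [1.4 0. ] -135.0 [ 0.787 -0.025  0.04 ]
side blue 30.0 [328.7 195.5] [ 5.1 25. ] 70.0 [0.528 0.123 0.04 ]
side or 4.0 [387.8 249.8] [2.7 5.1] 78.7 [ 0.584 -0.168  0.04 ]
side or 2.5 [315.6 172.8] [17.9  7.2] 26.6 [0.535 0.267 0.04 ]
side or 0.0 [295.4 178. ] [7.6 2.4] 66.8 [0.459 0.26  0.04 ]
side or 0.0 [302.5 181. ] [5. 0.] 180.0 [0.476 0.233 0.04 ]
red (array([0.50769681, 0.25890821, 0.0418887 ]), np.float64(0.00028725803783215715))
or (array([ 0.54438767, -0.21565239,  0.10777215]), np.float64(3.261510649689164e-05))
tab (array([ 0.5517213 , -0.22199045,  0.31035027]), np.float64(0.0002756927910466693))
[ 0.43594767 -0.17657612  0.018     ]
[ 0.680438   -0.17917281  0.018     ]
[ 0.66089637 -0.27125539  0.018     ]
[ 0.43231952 -0.27246677  0.018     ]
[ 0.66258524 -0.26308509  0.018     ]
[ 0.4560307  -0.23695853  0.018     ]
[ 0.44650936 -0.15557894  0.018     ]
[ 0.65393084 -0.17360172  0.018     ]
```

View pics/c1.png

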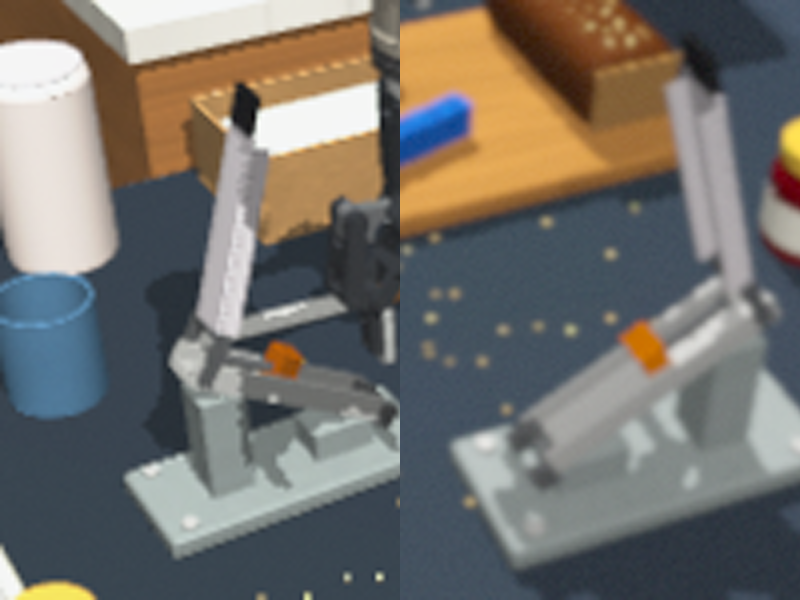

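Both crops show the empty channel, with the follower at mid-channel and the cover nearly upright and tilted back. Next, closer wrist views of the clipper.

```bash
python3 -m creep '[[[-0.1,-0.4,0.2,0,0,0],[-0.1,-0.4,0.2,0,0,0],[-0.1,-0.4,0.2,0,0,0],[-0.1,-0.4,0.2,0,0,0],[-0.1,-0.4,0.2,0,0,0]]]'
cat > snap.py <<'E'
from h import *
import sys
n=sys.argv[1];C=cam('wrist');im=env.get_image('wrist');cv2.imwrite(f'pics/{n}.png',im[:,:,::-1]);np.save(f'{n}.npy',C[1]);print(env.get_obs()['time_s'])
E
python3 snap.py w1
python3 -m creep '[[[-0.25,-0.4,0.0,0,0,0],[-0.43,-0.4,0.0,0,0,0],[-0.43,-0.4,0,0,0,0],[-0.43,-0.4,0,0,0,0],[-0.43,-0.4,0,0,0,0]]]'
python3 snap.py w2
```

```text
time_s: 0.6
position: [0.4948, -0.1203, 0.2911]
orientation: [-2.223, -2.219, -0.001]
contact_force: [-0.6, 0.2, -0.0]
opening: 0.0856
grasp_force: 0.0
0.65
time_s: 1.15
position: [0.3641, -0.2403, 0.2906]
orientation: [-2.222, -2.218, 0.001]
contact_force: [0.8, -0.1, -0.3]
opening: 0.0853
grasp_force: 0.0
1.2
```

View pics/w1.png

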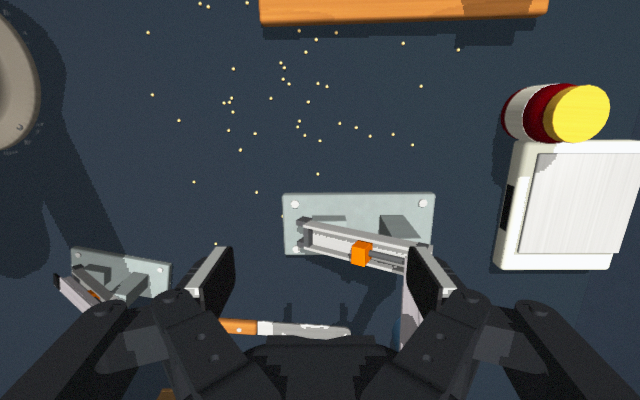

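View pics/w2.png

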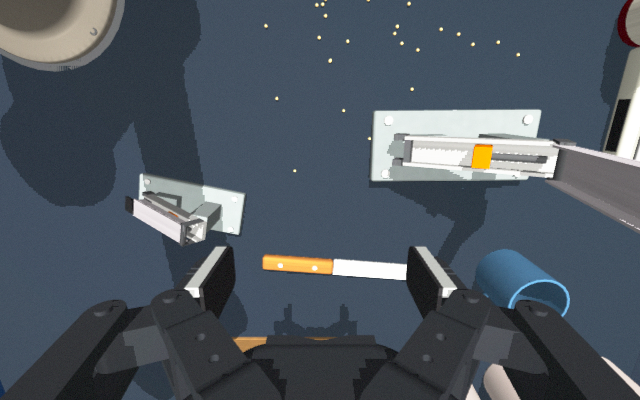

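w1: large clipper base top corners at (283,194), (434,193) and (285,256); follower at (361,253). w2: base corners at (374,111), (540,110) and (371,181); follower at (482,156). Zooming in for sharper pixels.

Run:
```python
import cv2,numpy as np
a=cv2.imread('pics/w2.png')[100:175,365:565];b=cv2.imread('pics/w1.png')[188:262,275:445]
f=lambda x,s:cv2.resize(x,None,fx=s,fy=s,interpolation=2)
A=f(a,4);B=f(b,4);B=np.pad(B,((0,0),(0,120),(0,0)));cv2.imwrite('pics/c2.png',np.vstack([A,B])[:600])
```

```text
(no output)
```

View pics/c2.png

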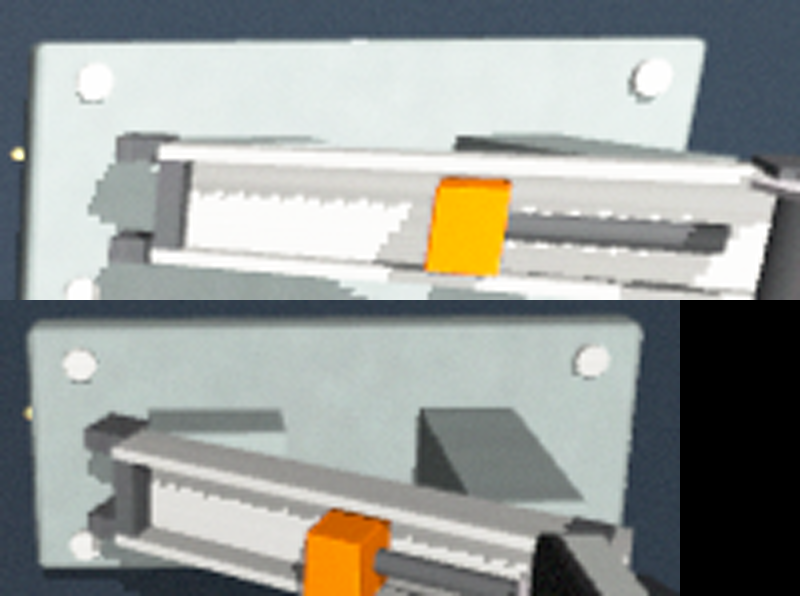

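```bash
cat > m.py <<'E'
from h import *
K=env.calibration('wrist')['K'];W1=(K,np.load('w1.npy'));W2=(K,np.load('w2.npy'))
p2=lambda u,v:(365+u/4,100+v/4)
p1=lambda u,v:(275+u/4,188+(v-300)/4)
E
python3 - <<'E'
from m import *
print(W1[1][:3,3],W2[1][:3,3])
L={'screwA':((95,82),(80,366)),'screwB':((652,78),(591,361)),'screwC':((80,290),(85,545)),'cornA':((37,42),(30,325)),'cornB':((703,40),(640,322)),
'wall+':((160,150),(118,448)),'wall-':((152,255),(118,542)),'nose+':((190,165),(150,468)),'nose-':((186,248),(148,530))}
for k,(a,b) in L.items():
    x,e=tri((W2,p2(*a)),(W1,p1(*b)));print(k,x.round(4),round(e,4), plane(W2,p2(*a),.018).round(4),plane(W1,p1(*b),.018).round(4))
print(plane(W2,(371,181),.018),plane(W1,(285,256),.018))
E
```

```text
[ 0.49614607 -0.047945    0.43326233] [ 0.36572561 -0.16795879  0.43283894]
screwA [ 0.4587 -0.1827  0.0213] 0.0002 [ 0.4593 -0.1827  0.018 ] [ 0.4586 -0.184   0.018 ]
screwB [ 0.648  -0.1816  0.0208] 0.0001 [ 0.6501 -0.1817  0.018 ] [ 0.649  -0.1824  0.018 ]
screwC [ 0.4584 -0.2552  0.0214] 0.0007 [ 0.4586 -0.2554  0.018 ] [ 0.4586 -0.2576  0.018 ]
cornA [ 0.4398 -0.1695  0.0126] 0.0 [ 0.4388 -0.1695  0.018 ] [ 0.4405 -0.168   0.018 ]
cornB [ 0.6678 -0.169   0.0133] 0.0004 [ 0.6649 -0.1693  0.018 ] [ 0.6656 -0.1673  0.018 ]
wall+ [ 0.474  -0.2028  0.0521] 0.0002 [ 0.4835 -0.2057  0.018 ] [ 0.4722 -0.2169  0.018 ]
wall- [ 0.4733 -0.2364  0.0564] 0.0008 [ 0.4836 -0.2427  0.018 ] [ 0.4715 -0.2563  0.018 ]
nose+ [ 0.4843 -0.2083  0.0545] 0.0016 [ 0.4944 -0.2109  0.018 ] [ 0.4843 -0.2251  0.018 ]
nose- [ 0.4844 -0.234   0.0534] 0.0001 [ 0.4955 -0.2402  0.018 ] [ 0.4833 -0.2512  0.018 ]
[ 0.43902922 -0.26794026  0.018     ] [ 0.4405571  -0.26924507  0.018     ]
```

Screw heads come out at 21 mm, base length about 228 mm and nose height about 54 mm, so they agree. The seat is at about (0.529, -0.2195, 0.075) with yaw about 0.005 rad. Now over to the red stick.

```bash
python3 -m creep '[[[0.1,0.14,0,0,0,0],[0.2,0.3,0,0,0,0],[0.3,0.45,0,0,0,0],[0.4,0.6,0,0,0,0],[0.45,0.75,0,0,0,0],[0.48,0.9,0,0,0,0],[0.48,1,0,0,0,0],[0.48,1,0,0,0,0],[0.48,1,0,0,0,0]]]'
python3 -m creep '[[[0,0.15,-0.03,0,0,0],[0,0.3,-0.1,0,0,0],[0,0.35,-0.1,0,0,0],[0,0.35,-0.1,0,0,0],[0,0.35,-0.1,0,0,0],[0,0.35,-0.1,0,0,0]]]'
python3 snap.py w3
python3 -m creep '[[[0.15,0.15,0,0,0,0],[0.2,0.25,0,0,0,0],[0.2,0.3,0,0,0,0],[0.2,0.3,0,0,0,0],[0.2,0.3,0,0,0,0]]]'
python3 snap.py w4
python3 - <<'E'
from h import *
K=env.calibration('wrist')['K']
for n in ['w3','w4']:
    im=cv2.imread(f'pics/{n}.png')[:,:,::-1].copy();C=(K,np.load(n+'.npy'));print(C[1][:3,3])
    for nm,k in [('red',RED),('blue',BLUE)]:
        c=blobs(im,*k,n=1)[0];P=np.array([plane(C,q[0],.05)[:2] for q in c]);r=cv2.minAreaRect((P*1000).astype(np.float32))
        print(nm,cv2.boundingRect(c),np.round(r[0],1),np.round(r[1],1),round(r[2],1))
a,b=[cv2.imread(f'pics/{n}.png') for n in ['w3','w4']]
cv2.imwrite('pics/c3.png',np.hstack([a[:,120:520],b[:,120:520]]))
E
```

```text
time_s: 2.1
position: [0.5098, 0.0623, 0.2905]
orientation: [-2.216, -2.226, 0.002]
contact_force: [0.5, -0.3, -0.1]
opening: 0.0853
grasp_force: 0.0
time_s: 2.7
position: [0.5105, 0.1636, 0.2619]
orientation: [2.222, 2.219, 0.001]
contact_force: [0.0, -0.2, -0.1]
opening: 0.0854
grasp_force: 0.0
2.75
time_s: 3.25
position: [0.5698, 0.2539, 0.2614]
orientation: [2.222, 2.221, -0.001]
contact_force: [0.2, -0.2, 0.6]
opening: 0.0853
grasp_force: 0.0
3.3
[0.51167791 0.23609921 0.40406336]
red (273, 62, 88, 52) [509.  258.3] [ 22.2 100. ] 69.1
blue (301, 166, 77, 41) [536.  142.7] [95.2 27.5] 17.9
[0.57103521 0.3264769  0.40351995]
red (228, 142, 83, 47) [510.2 261.3] [ 27.7 100. ] 69.1
blue (258, 230, 73, 40) [536.6 146.3] [99.6 32.3] 18.1
```

View pics/c3.png

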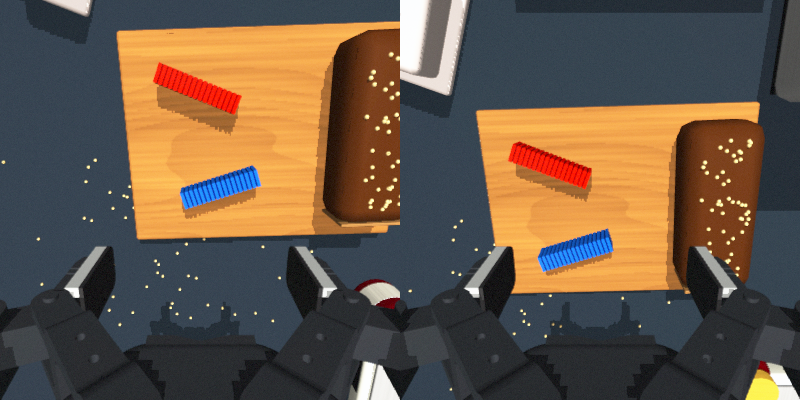

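w3 and w4 show red centred near (0.509, 0.2585) at yaw -20.9°. It measures 100 x 22 mm on the z = 0.05 plane, so its top is at 50 mm as expected. Blue is about 115 mm away in -y.

```bash
python3 - <<'E'
from h import *
K=env.calibration('wrist')['K'];P={n:blobs(cv2.imread(f'pics/{n}.png')[:,:,::-1].copy(),*RED,n=1)[0][:,0,:] for n in ['w3','w4']}
for k in [0,1]:
    q=[((K,np.load(n+'.npy')),p[(p[:,0]).argmin() if k==0 else p[:,1].argmin()]) for n,p in P.items()];print(q[0][1],q[1][1],tri(*q))
E
python3 -m creep '[[[-0.1,0.015,-0.05,0,0,0.25],[-0.2,0.015,-0.15,0,0,0.5],[-0.203,0.015,-0.25,0,0,0.75],[-0.203,0.015,-0.3,0,0,1],[-0.203,0.015,-0.3,0,0,1]]]'
python3 -m creep '[[[0,0,-0.05,0,0,0.25],[0,0,-0.1,0,0,0.5],[0,0,-0.15,0,0,0.75],[0,0,-0.15,0,0,1],[0,0,-0.15,0,0,1]]]'
python3 -m creep '[[[0,0,0,0,0,0.2],[0,0,0,0,0,0.303],[0,0,0,0,0,0.303],[0,0,0,0,0,0.303]]]'
```

```text
[273  80] [228 160] (array([0.45948386, 0.26736956, 0.05141992]), np.float64(0.00015059753706699942))
[279  62] [238 142] (array([0.4661295 , 0.28771072, 0.03161903]), np.float64(0.0020535163735605428))
time_s: 3.8
position: [0.5076, 0.2578, 0.17]
orientation: [-1.57, -2.719, 0.005]
contact_force: [-0.4, -0.2, 0.5]
opening: 0.0855
grasp_force: 0.0
time_s: 4.3
position: [0.5098, 0.2588, 0.1275]
orientation: [0.818, 3.032, 0.001]
contact_force: [-0.5, -0.1, -0.2]
opening: 0.0854
grasp_force: 0.0
time_s: 4.7
position: [0.5097, 0.2593, 0.1274]
orientation: [0.578, 3.086, 0.001]
contact_force: [0.2, -1.0, 0.7]
opening: 0.0851
grasp_force: 0.0
```

```bash
python3 -m creep '[[[0,-0.002,-0.1,0,0,0],[0,-0.002,-0.2,0,0,0],[0,-0.002,-0.27,0,0,0],[0,-0.002,-0.307,0,0,0],[0,-0.002,-0.307,0,0,0],[0,-0.002,-0.307,0,0,0]]]'
python3 -m creep '[[[0,0,0,0,0,0],[0,0,0,0,0,0],[0,0,0,0,0,0],[0,0,0,0,0,0],[0,0,0,0,0,0],[0,0,0,0,0,0],[0,0,0,0,0,0]]]' -1 50
```

```text
time_s: 5.3
position: [0.5098, 0.2591, 0.0351]
orientation: [0.572, 3.088, 0.001]
contact_force: [-0.0, 0.0, -0.1]
opening: 0.0854
grasp_force: 0.0
time_s: 6.0
position: [0.5095, 0.2591, 0.0347]
orientation: [0.57, 3.089, 0.001]
contact_force: [-0.6, -0.5, 5.1]
opening: 0.021
grasp_force: 50.1
```

```bash
python3 -m creep '[[[0,0,0.1,0,0,0],[0,0,0.25,0,0,0],[-0.03,-0.05,0.4,0,0,0.1],[-0.06,-0.2,0.5,0,0,0.25],[-0.1,-0.35,0.55,0,0,0.45],[-0.15,-0.5,0.55,0,0,0.6],[-0.183,-0.65,0.55,0,0,0.697],[-0.183,-0.8,0.55,0,0,0.697],[-0.183,-0.8,0.55,0,0,0.697],[-0.183,-0.8,0.55,0,0,0.697]]]'
python3 -m creep '[[[0,-0.15,0,0,-0.1,0],[0,-0.3,0,0,-0.3,0],[0,-0.45,0,0,-0.5,0],[0,-0.6,0,0,-0.7,0],[0,-0.7,0,0,-0.9,0],[0,-0.79,0,0,-1,0],[0,-0.79,0,0,-1,0],[0,-0.79,0,0,-1,0],[0,-0.79,0,0,-1,0]]]'
python3 snap.py w5
python3 - <<'E'
from h import *
o=env.get_obs();M=R.from_rotvec(o['orientation']).as_matrix();print(o['position'],M.round(3).tolist(),o['opening'],o['grasp_force'])
K=env.calibration('wrist')['K'];C=(K,np.load('w5.npy'))
for n in ['wrist','side']:
    im=env.get_image(n);cv2.imwrite(f'pics/x_{n}.png',im[:,:,::-1])
    for c in blobs(im,*RED,n=1): print(n,cv2.contourArea(c),cv2.boundingRect(c))
a=cv2.imread('pics/w5.png')[:,120:520];b=cv2.resize(cv2.imread('pics/x_side.png')[140:340,280:480],(400,400));cv2.imwrite('pics/c4.png',np.hstack([a,b]))
E
```

```text
time_s: 7.0
position: [0.454, 0.0181, 0.199]
orientation: [-0.005, -3.141, -0.001]
contact_force: [-0.0, -0.2, -0.6]
opening: 0.0207
grasp_force: 49.4
time_s: 7.9
position: [0.4547, -0.2165, 0.199]
orientation: [-0.002, 2.619, 0.002]
contact_force: [-0.0, 0.1, -1.0]
opening: 0.0208
grasp_force: 49.6
7.95
[ 0.45486352 -0.21638802  0.19922621] [[-0.866, -0.003, 0.499], [-0.002, 1.0, 0.002], [-0.499, 0.001, -0.866]] 0.02054390740524229 49.55106317996979
wrist 8110.5 (296, 151, 49, 190)
side 215.0 (355, 207, 21, 23)
```

View pics/c4.png

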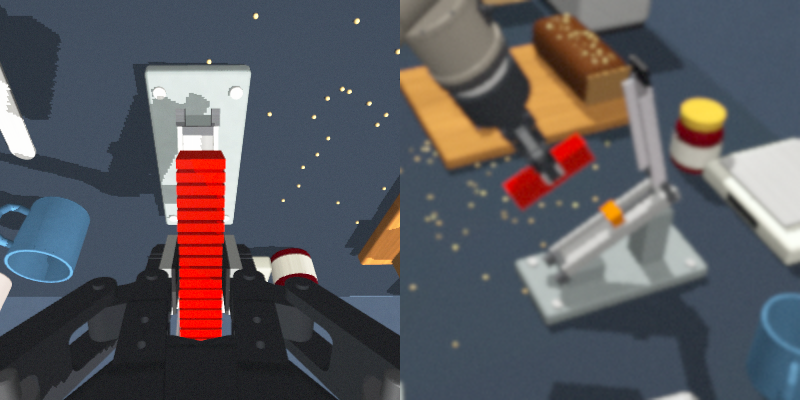

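The stick is held parallel to the channel, with the low end at image row ~151 and the high end at ~340. Checking where it sits in the grip, then working out the targets.

Run:
```python
from m import *
im=cv2.imread('pics/w5.png')[:,:,::-1].copy();C=(K,env.calibration('wrist')['tool_from_camera'])
c=blobs(im,*RED,n=1)[0];
m=np.zeros((400,640),np.uint8);cv2.drawContours(m,[c],-1,255,-1)
for r in [153,158,165,180,200]:
    u=np.where(m[r])[0];print(r,u.min(),u.max(),*[plane(C,(x,r),-.0153).round(4) for x in (u.min(),u.max()+1)])
for z in(-.0153,.0147): print(plane(C,(321,150.5),z),plane(C,(321,341),z))
s=np.array([.529,-.2193,.075]);X=np.array([.866,.004,.5]);Z=np.array([-.5,0,.866])
p=env.get_obs()['position']
for xs,zs in [(-38,70),(-38,16),(4,16),(4,2),(4,0)]:
    t=s+xs/1e3*X+(zs+14.7)/1e3*Z;print(xs,zs,t.round(4),((t-p)/.3).round(3))
```

```text
153 299 341 [ 0.0537 -0.0095 -0.0153] [ 0.0537  0.0091 -0.0153]
158 297 343 [ 0.0515 -0.0104 -0.0153] [ 0.0515  0.01   -0.0153]
165 296 344 [ 0.0484 -0.0109 -0.0153] [ 0.0484  0.0105 -0.0153]
180 297 344 [ 0.0417 -0.0106 -0.0153] [ 0.0417  0.0107 -0.0153]
200 297 343 [ 0.0324 -0.0108 -0.0153] [ 0.0324  0.0104 -0.0153]
[ 5.47422078e-02  2.76392901e-05 -1.53000000e-02] [-4.56856875e-02  6.02319012e-05 -1.53000000e-02]
[0.05063734 0.00012494 0.0147    ] [-0.0736426   0.00016528  0.0147    ]
-38 70 [ 0.4537 -0.2195  0.1294] [-0.004 -0.01  -0.233]
-38 16 [ 0.4807 -0.2195  0.0826] [ 0.086 -0.01  -0.389]
4 16 [ 0.5171 -0.2193  0.1036] [ 0.207 -0.009 -0.319]
4 2 [ 0.5241 -0.2193  0.0915] [ 0.231 -0.009 -0.36 ]
4 0 [ 0.5251 -0.2193  0.0897] [ 0.234 -0.009 -0.365]
```

```bash
python3 -m creep '[[[-0.004,-0.01,-0.12,0,0,0],[-0.004,-0.01,-0.233,0,0,0],[0.05,-0.01,-0.325,0,0,0],[0.086,-0.01,-0.389,0,0,0],[0.086,-0.01,-0.389,0,0,0],[0.086,-0.01,-0.389,0,0,0]]]'
python3 -m creep '[[[0.024,0,0.014,0,0,0],[0.048,0,0.028,0,0,0],[0.072,0,0.042,0,0,0],[0.096,0,0.056,0,0,0],[0.12,0,0.07,0,0,0],[0.127,0,0.073,0,0,0],[0.127,0,0.073,0,0,0],[0.127,0,0.073,0,0,0]]]'
```

```text
time_s: 8.65
position: [0.4862, -0.2192, 0.0919]
orientation: [0.004, 2.637, 0.002]
contact_force: [-0.2, 0.0, -0.2]
opening: 0.0207
grasp_force: 49.5
time_s: 9.45
position: [0.5228, -0.2193, 0.1137]
orientation: [0.006, 2.638, 0.002]
contact_force: [-7.1, 1.7, -1.2]
opening: 0.0208
grasp_force: 49.9
```

Run:
```python
from h import *
o=env.get_obs();print(o['joint_positions'].round(3) if hasattr(o['joint_positions'],'round') else o['joint_positions'],o['position'],o['orientation'],o['contact_force'])
a=env.get_image('side');b=env.get_image('scene')
f=lambda x:cv2.resize(x,(400,400),interpolation=2)
cv2.imwrite('pics/c5.png',np.hstack([f(a[190:310,325:445]),f(b[90:220,190:320])])[:,:,::-1])
```

```text
[-0.712  0.388  1.976  0.729  0.494 -2.879] [ 0.52283719 -0.21930903  0.11371335] [5.54295226e-03 2.63774852e+00 2.29473609e-03] [-7.13623798  1.68575781 -1.21372452]
```

View pics/c5.png

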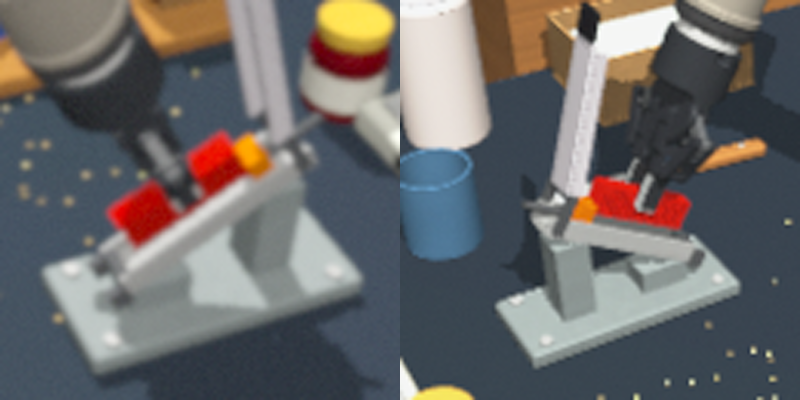

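Both views show the stick lined up over the channel, bearing on the follower, which it has already pushed well back. The tool stopped a few mm high. Trying to lower it step by step.

```bash
python3 -m creep '[[[0,0,-0.01,0,0,0],[0,0,-0.02,0,0,0],[0,0,-0.03,0,0,0],[0,0,-0.04,0,0,0],[0,0,-0.04,0,0,0],[0,0,-0.04,0,0,0]]]'
python3 - <<'E'
from h import *
o=env.get_obs();print(np.round(o['joint_positions'],3),o['torque'],R.from_rotvec(o['orientation']).as_matrix().round(3).tolist())
s=np.array([.529,-.2193,.075]);X=np.array([.866,.004,.5]);Z=np.array([-.5,0,.866]);d=o['position']-s;print('xs,zs mm',d@X*1e3,d@Z*1e3-14.7)
E
```

```text
time_s: 10.15
position: [0.523, -0.2201, 0.1018]
orientation: [0.007, 2.637, 0.001]
contact_force: [-6.0, -1.3, -3.4]
opening: 0.0209
grasp_force: 49.6
[-0.712  0.411  1.987  0.773  0.468 -2.929] [-0.00205817  1.21053397 -0.0206447 ] [[-0.875, 0.005, 0.483], [0.005, 1.0, -0.001], [-0.483, 0.002, -0.875]]
xs,zs mm 8.200168368703967 11.494939543318605
```

```bash
python3 -m creep '[[[0.002,0.002,-0.008,0,-0.02,0],[0.004,0.002,-0.016,0,-0.037,0],[0.006,0.002,-0.022,0,-0.037,0],[0.008,0.002,-0.029,0,-0.037,0],[0.008,0.002,-0.029,0,-0.037,0],[0.008,0.002,-0.029,0,-0.037,0]]]'
cat > st.py <<'E'
from h import *
o=env.get_obs();print(np.round(o['joint_positions'],3),o['contact_force'].round(1),R.from_rotvec(o['orientation']).as_matrix().round(3).tolist())
s=np.array([.529,-.2193,.075]);X=np.array([.866,.004,.5]);Z=np.array([-.5,0,.866]);d=o['position']-s;print('xs,zs mm',d@X*1e3,d@Z*1e3-14.7)
E
python3 st.py
```

```text
time_s: 10.75
position: [0.5255, -0.2197, 0.0933]
orientation: [0.007, 2.617, -0.0]
contact_force: [-5.9, -0.1, -2.5]
opening: 0.0204
grasp_force: 49.7
[-0.716  0.429  2.005  0.871  0.442 -3.032] [-5.9 -0.1 -2.5] [[-0.866, 0.005, 0.5], [0.005, 1.0, -0.001], [-0.5, 0.001, -0.866]]
xs,zs mm 6.122382208378441 2.8383910196945976
```

```bash
python3 -m creep '[[[0.002,0,-0.004,0,0,0],[0.004,0,-0.007,0,0,0],[0.005,0,-0.009,0,0,0],[0.005,0,-0.009,0,0,0],[0.005,0,-0.009,0,0,0]]]'
python3 st.py
```

```text
time_s: 11.25
position: [0.5265, -0.2198, 0.0919]
orientation: [0.007, 2.616, -0.001]
contact_force: [-20.4, 0.8, 16.2]
opening: 0.021
grasp_force: 52.7
[-0.714  0.432  2.005  0.879  0.438 -3.04 ] [-20.4   0.8  16.2] [[-0.865, 0.005, 0.501], [0.005, 1.0, -0.002], [-0.501, 0.0, -0.865]]
xs,zs mm 6.24645319749813 1.2039585780818562
```

Firm floor contact (24 N along the channel normal). Releasing.

```bash
python3 -m creep '[[[0,0,0,0,0,0],[0,0,0,0,0,0],[-0.004,0,0.006,0,0,0],[-0.004,0,0.006,0,0,0]]]' 0.1
python3 -m creep '[[[-0.05,0,0.087,0,0,0],[-0.1,0,0.174,0,0,0],[-0.15,0,0.26,0,0,0],[-0.15,0,0.26,0,0,0],[-0.15,0,0.26,0,0,0]]]'
python3 snap.py w6
python3 - <<'E'
from h import *
a=env.get_image('side');b=env.get_image('scene')
f=lambda x:cv2.resize(x,(400,400),interpolation=2)
w=cv2.imread('pics/w6.png')[:,220:420,::-1]
cv2.imwrite('pics/c6.png',np.hstack([f(a[190:310,325:445])[:,50:],f(b[90:220,190:320])[:,100:300],w])[:,:,::-1])
E
```

```text
time_s: 11.65
position: [0.527, -0.2199, 0.0927]
orientation: [0.007, 2.616, -0.0]
contact_force: [-0.1, 0.4, 0.2]
opening: 0.0472
grasp_force: 0.0
time_s: 12.15
position: [0.4819, -0.22, 0.1706]
orientation: [0.007, 2.616, -0.001]
contact_force: [-0.5, 0.2, -0.1]
opening: 0.0465
grasp_force: 0.0
12.2
```

View pics/c6.png

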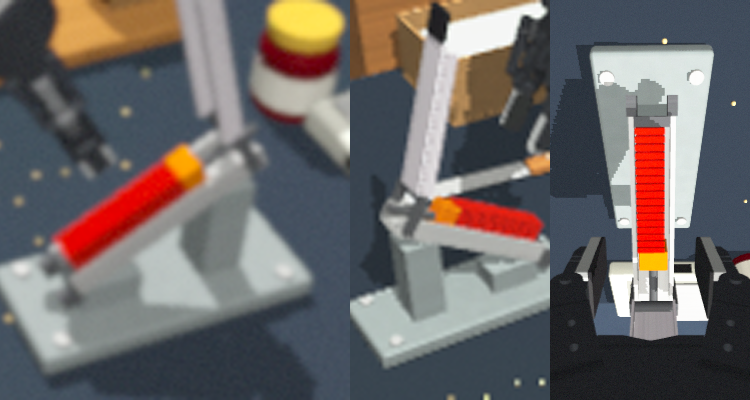

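The stick lies flat against the nose, with the follower pushed back and holding it. The cover is open at about 1.8 rad (tab at (0.552, 0.310)). Now shutting the fingers, rising upright and going over behind the cover.

```bash
python3 -m creep '[[[0,0,0.12,0,0.25,0],[0,0,0.24,0,0.5,0],[0,0,0.38,0,0.75,0],[0,0,0.54,0,1,0],[0,0,0.7,0,1,0],[0,0,0.7,0,1,0],[0,0,0.7,0,1,0],[0,0,0.7,0,1,0],[0,0,0.7,0,1,0]]]' -1
python3 -m creep '[[[0.1,0,0.03,0,0,0],[0.25,0,0.03,0,0,0],[0.4,0,0.03,0,0,0],[0.45,0,0.03,0,0,0],[0.45,0,0.03,0,0,0],[0.45,0,0.03,0,0,0]]]'
python3 st.py
```

```text
time_s: 13.2
position: [0.4813, -0.2194, 0.3779]
orientation: [-0.008, -3.139, -0.002]
contact_force: [1.0, 0.2, 0.6]
opening: 0.0001
grasp_force: 0.0
time_s: 13.8
position: [0.6162, -0.2198, 0.3876]
orientation: [-0.008, -3.14, -0.0]
contact_force: [-0.3, 0.1, 0.1]
opening: -0.0001
grasp_force: 0.0
[-4.590e-01  5.660e-01  7.500e-01 -1.000e-03  1.828e+00 -2.025e+00] [-0.3  0.1  0.1] [[-1.0, 0.005, -0.002], [0.005, 1.0, 0.0], [0.002, 0.0, -1.0]]
xs,zs mm 231.83217077594315 212.3773394303946
```

```bash
cat > cov.py <<'E'
from h import *
p=env.get_obs()['position']
s=np.array([.529,-.2193,.075]);X=np.array([.866,.003,.5]);Z=np.array([-.5,0,.866]);H=s+.1*X+.033*Z
def tcp(a,r=.14):
    u=-np.cos(a)*X+np.sin(a)*Z;n=np.sin(a)*X+np.cos(a)*Z
    Q=H+r*u+.004*n;return Q+[.011*np.clip(n[0]*4,-1,1),0,0]
for a in [1.95,1.8,1.65,1.5,1.35,1.2,1.05,.9,.75,.6,.45,.3,.2,.1,.05,0,-.03]: t=tcp(a);print(a,t.round(3),((t-p)/.3).round(3))
E
python3 cov.py
```

```text
1.95 [ 0.594 -0.219  0.293] [-0.074  0.003 -0.316]
1.8 [ 0.573 -0.219  0.289] [-0.143  0.003 -0.33 ]
1.65 [ 0.554 -0.219  0.282] [-0.209  0.003 -0.353]
1.5 [ 0.535 -0.219  0.272] [-0.271  0.003 -0.386]
1.35 [ 0.518 -0.219  0.259] [-0.327  0.002 -0.428]
1.2 [ 0.503 -0.219  0.244] [-0.376  0.002 -0.477]
1.05 [ 0.491 -0.219  0.227] [-0.417  0.002 -0.534]
0.9 [ 0.481 -0.219  0.209] [-0.45   0.002 -0.596]
0.75 [ 0.473 -0.219  0.189] [-0.476  0.002 -0.662]
0.6 [ 0.463 -0.219  0.168] [-0.51   0.001 -0.731]
0.45 [ 0.456 -0.219  0.147] [-0.534  0.001 -0.801]
0.3 [ 0.452 -0.219  0.126] [-0.548  0.001 -0.87 ]
0.2 [ 0.454 -0.219  0.113] [-0.54   0.001 -0.916]
0.1 [ 0.459 -0.219  0.1  ] [-0.525  0.001 -0.96 ]
0.05 [ 0.462 -0.219  0.093] [-0.515  0.001 -0.981]
0 [ 0.465 -0.219  0.087] [-5.050e-01  1.000e-03 -1.002e+00]
-0.03 [ 0.467 -0.219  0.083] [-4.980e-01  1.000e-03 -1.014e+00]
```

```bash
python3 -m creep '[[[0,0.002,-0.15,0,0,0],[0,0.002,-0.3,0,0,0],[0,0.002,-0.32,0,0,0],[-0.074,0.002,-0.32,0,0,0],[-0.143,0.002,-0.33,0,0,0],[-0.209,0.002,-0.353,0,0,0],[-0.271,0.002,-0.386,0,0,0],[-0.327,0.002,-0.428,0,0,0],[-0.376,0.002,-0.477,0,0,0],[-0.417,0.002,-0.534,0,0,0],[-0.45,0.002,-0.596,0,0,0],[-0.45,0.002,-0.596,0,0,0]]]'
python3 cov.py | tail -9
python3 - <<'E'
from h import *
a=env.get_image('side');b=env.get_image('scene')
f=lambda x:cv2.resize(x,(400,400),interpolation=2)
cv2.imwrite('pics/c7.png',np.hstack([f(a[170:310,315:455]),f(b[70:220,180:330])])[:,:,::-1])
E
```

```text
time_s: 15.0
position: [0.4802, -0.2192, 0.211]
orientation: [-0.01, -3.141, 0.001]
contact_force: [-0.2, 0.2, -0.1]
opening: -0.0003
grasp_force: 0.0
0.75 [ 0.473 -0.219  0.189] [-0.022 -0.    -0.074]
0.6 [ 0.463 -0.219  0.168] [-0.057 -0.001 -0.142]
0.45 [ 0.456 -0.219  0.147] [-0.081 -0.001 -0.212]
0.3 [ 0.452 -0.219  0.126] [-0.094 -0.001 -0.282]
0.2 [ 0.454 -0.219  0.113] [-0.087 -0.001 -0.327]
0.1 [ 0.459 -0.219  0.1  ] [-0.071 -0.001 -0.371]
0.05 [ 0.462 -0.219  0.093] [-0.062 -0.001 -0.392]
0 [ 0.465 -0.219  0.087] [-0.051 -0.001 -0.413]
-0.03 [ 0.467 -0.219  0.083] [-0.044 -0.001 -0.425]
```

View pics/c7.png

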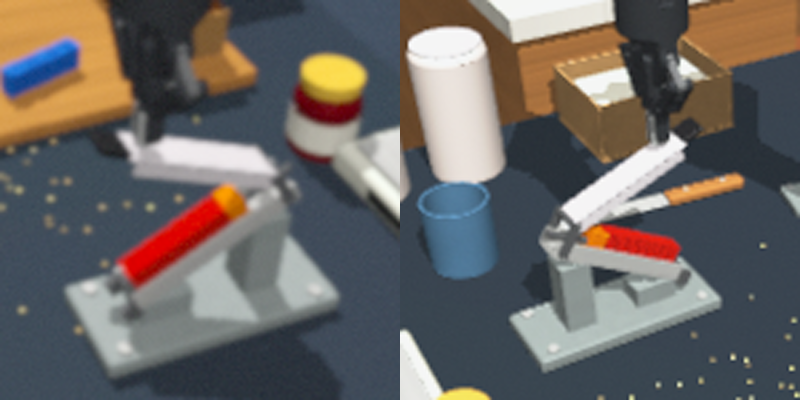

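The cover is following the fingertip and is now about half shut, with the stick still seated. Continuing down.

```bash
python3 -m creep '[[[-0.022,0,-0.074,0,0,0],[-0.057,0,-0.142,0,0,0],[-0.081,0,-0.212,0,0,0],[-0.094,0,-0.282,0,0,0],[-0.087,0,-0.327,0,0,0],[-0.071,0,-0.371,0,0,0],[-0.062,0,-0.392,0,0,0],[-0.051,0,-0.413,0,0,0],[-0.051,0,-0.413,0,0,0],[-0.051,0,-0.413,0,0,0]]]'
python3 cov.py | tail -2
```

```text
time_s: 16.1
position: [0.4672, -0.2196, 0.0877]
orientation: [0.007, 3.14, -0.004]
contact_force: [-2.4, 0.0, 6.7]
opening: -0.0001
grasp_force: 3.4
0 [ 0.465 -0.219  0.087] [-0.008  0.001 -0.002]
-0.03 [ 0.467 -0.219  0.083] [-0.001  0.001 -0.014]
```

```bash
python3 -m creep '[[[0,0,-0.005,0,0,0],[0,0,-0.009,0,0,0],[0,0,-0.009,0,0,0],[0,0,-0.009,0,0,0]]]'
python3 -m creep '[[[-0.05,0,0.1,0,0,0],[-0.1,0,0.25,0,0,0],[-0.15,0,0.4,0,0,0],[-0.2,0,0.5,0,0,0],[-0.2,0,0.5,0,0,0],[-0.2,0,0.5,0,0,0]]]'
python3 - <<'E'
from h import *
a=env.get_image('side');b=env.get_image('scene')
f=lambda x:cv2.resize(x,(400,400),interpolation=2)
cv2.imwrite('pics/c8.png',np.hstack([f(a[190:310,325:445]),f(b[90:220,190:320])])[:,:,::-1])
E
```

```text
time_s: 16.5
position: [0.4674, -0.2198, 0.087]
orientation: [0.007, 3.138, -0.005]
contact_force: [-6.8, 2.6, 23.4]
opening: 0.0001
grasp_force: 12.3
time_s: 17.1
position: [0.4069, -0.2194, 0.2347]
orientation: [0.008, 3.139, -0.004]
contact_force: [1.1, 0.5, -0.5]
opening: -0.0001
grasp_force: 0.0
```

View pics/c8.png

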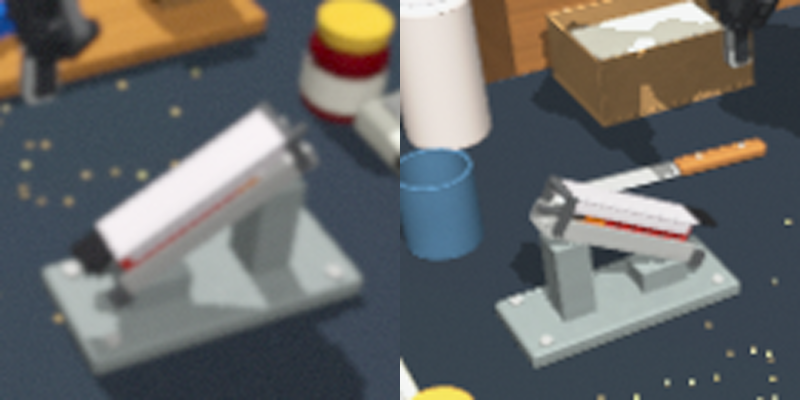

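The cover lies parallel to the channel and hard on its stop, with the stick under it and the robot clear.

```bash
python3 -c "
from bench import env
print(env.job_done())"
```

```text
the job is handed in; nothing more can be done
None
```

The red stick is seated against the nose stop with the spring holding it, the cover is folded shut over it, and the job was handed in at about 17 s (no verdict came back); I viewed 12 pictures, two over your limit of 10.

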